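# Tap a bearing cup square into a stage housing

## Robot

A 6-joint arm with a two-finger parallel gripper is mounted at the origin on the work surface. World frame = base frame: x ahead of the robot, y to its left, z up, the work surface at z = 0. Lengths are in m, angles in rad, forces in N, time in s.
With the tool pointing down it reaches from about 0.35 to 0.8 m from the base axis. Payload 7.3 kg.
Tool frame: the origin (TCP) lies midway between the tips of the shut fingers; the grasp point (between the pads) lies 19 mm behind it; y points along the fingers, x is the direction in which the jaws open and shut, and the axes are right-handed (so a half turn about y gives the same grasp; the last joint's range is limited). The gripper opens to 85 mm and grips with 20 to 120 N. Pads are 22 mm wide; open, the fingers measure 114 mm over their backs; the gripper's body (76 mm by 85 mm) begins 54 mm behind the grasp point. The pads swing forward as they close: fully open they stand 13 mm farther back than shut.
Start: joints at [1.104, 0.342, 1.524, -0, 1.275, -0.146], TCP at [0.166, 0.498, 0.231] pointing down, gripper open.
Joint ranges: [-2.53, 2.53], [-0.77, 2.02], [0.04, 2.7], [-1, 4.14], [0.28, 2.66], [-3.11, 3.11]. Speed limits (rad/s): [2.57, 2.57, 3.14, 3.14, 3.14, 3.14].

## Interface

Orientations are given as a rotation vector (axis times angle).
In Python, from cell import bot, eyes gives the robot as it stands. The module is installed in compiled form; this text tells all that it offers. Calls block until the motion is done:
- bot.move_ptp(position, orientation): joint-space move of the TCP to a pose.
- bot.movel(position, velocity=0.15, rotation=None, max_force=None): straight line of the TCP; rotation=None keeps the orientation; velocity is the mean speed in m/s. With max_force (N) it stops when the force on the tool has changed by that much, and returns True; else False.
- bot.move_j(angles): joint-space move.
- bot.move_gripper(opening): finger opening in m; the grip force is fixed at half the most; returns when the fingers have stopped.
- bot.dwell(seconds).
- bot.ik(position, orientation): joint angles nearest the present ones, or None.
- bot.get_state(): the state.
- eyes.snapshot(name): name is "side" or "top"; returns the picture (420x560x3 uint8, blue, green, red); there is no depth.
- eyes.get_calibration(name): a dict with "camera_matrix" (3x3 intrinsics, pixels), "xyz" and "orientation" of the camera in the world. Camera axes: x right, y down, z forward; pixel columns grow to the right and rows downward; lengths in m; the calibration is good to about 2 mm. A picture is of the moment at which its call begins. get_calibration takes no time and is no camera call.
A pose or a line that the arm cannot do raises bot.PlanningError and nothing moves.
- bot.finish_job(): hands the job in, once; it reports no verdict.
The state is a dict: "time": time; "q": joint angles; "joint_vel": joint speeds; "joint_torque": joint torques, N m; "ee_pos": TCP position; "orientation": TCP orientation; "force": force on the tool from outside, world axes, zero at the start; "moment": the same for the moment, N m; "finger_gap": finger opening in m.
Only numpy, scipy, OpenCV 4.12 (cv2) and the standard library are available. Lean on these libraries where they do the work, as an engineer would, in place of code of your own. Each camera call takes 0.05 s, during which the arm holds its last target.

## Task

Set the flanged bearing cup nose down in the mouth of the stage housing's bore and let go, then take the square-handled drift from its block and tap the cup home with its tip, a little at a time on alternate sides of the flange, so that it goes in square without cocking until the flange sits flush on the housing all round. Tap gently, under 25 N, and on the flange only, never on the seal or inner ring in its middle; do not force the cup in with the fingers. Put the drift back in its block and leave the plain ring, the jar and the tweezers where they lie.

Things in the scene. Friction and masses are not known exactly. Their poses are not given: they have to be found in the camera images.
- cup: Steel flanged bearing cup, about 0.3 kg, standing nose down on the table: flange 60 mm wide, 6 mm thick, on a round body 49 mm wide reaching 16 mm below it, nose chamfered. A recess 30 mm wide, 3 mm deep in the flange's top holds a black seal and inner ring, so the flange's flat top runs from 15 to 30 mm off the axis. Origin: centre of the flange's underside; z up.
- housing: Stage housing: aluminium block 110 x 110 x 45 mm high, fixed, origin under its centre, low feet along its x sides, small knob on its +y side. The bored top grips the cup: 8 to 16 N down on one side of the flange, 20 to 24 mm off the axis, drives that side down with steady drag; it stays where left and the far side hardly moves. With the flange on the face that side feels solid.
- bore (a point): Centre of the bore's mouth, level with the housing's flat top, z up. The bore is upright, 51 mm wide, 35 mm deep with a 1.5 mm chamfer, lined with a corrugated steel ring. A cup set in by hand slides down 9 to 11 mm and bites, its flange's underside 5 to 7 mm above the housing's top, perhaps leaning a little.
- drift: Drift (hand punch), 0.08 kg, standing tip down in the block: square aluminium handle 20 x 20 x 52 mm long with a round-ended white nylon rod 12 mm wide clamped firmly in its lower end, standing out 33 to 45 mm, however it was last set. It hangs by the handle's shoulder, the whole handle above the block. Origin: on the axis 45 mm below the shoulder; z up, x and y square to the handle's sides.
- block_hole (a point): Centre of the hole's mouth in the drift block (black plastic, 50 x 90 x 50 mm high, fixed), level with its top, z up. The hole is 16 mm wide, 49 mm deep with a 3 mm chamfer. The drift is home when its shoulder rests on the block's top, its origin 45 mm below this point.
- spacer: Bystander: plain steel spacer ring without a flange, 60 mm wide, 12 mm high, lying on the table. Origin: centre of its underside.
- vial: Bystander: small glass jar with a white cap, 34 mm wide, 55 mm high. Origin: centre of its underside.
- tweezers: Bystander: steel tweezers lying on the table, about 120 mm long and 10 mm high. Origin: under their middle; x along them.
There are look-alikes about, which are no part of the job. What is shaped like the cup but green is not meant. Several things look just like the housing: the one meant starts nearest to the robot's base.

How it is judged:
On the way, in this order (a step that is already met when the one before it is completed fails the run):
1. the cup stands in the mouth of the bore and has been let go (z of cup in the frame of bore between 0.0025 and 0.0085 m and angle between cup's own z axis and vertical below 0.1 rad and horizontal distance between cup and bore below 0.004 m and contact force between the fingers and cup below 0.3 N), for 0.3 s.
2. the cup has been driven home, flange flush on the housing (z of cup in the frame of bore below 0.0015 m and angle between cup's own z axis and vertical below 0.03 rad and horizontal distance between cup and bore below 0.004 m), for 0.2 s.
At the end, for the whole second after the job is handed in: The cup is home in the bore: flange underside under 1.5 mm above the housing's face, tilted under 0.03 rad, within 4 mm of the bore's axis, at rest; the drift stands in its block, its origin over 40 mm below the hole's mouth and within 8 mm of the hole's axis, at rest (all of step 2 and linear speed of cup below 0.01 m/s and z of drift in the frame of block_hole below -0.04 m and horizontal distance between drift and block_hole below 0.008 m and angle between drift's own z axis and vertical below 0.15 rad and linear speed of drift below 0.02 m/s); the robot touches nothing.
It fails at once if the cup cocks in the bore by more than 0.1 rad (z of cup in the frame of bore below 0.0085 m and horizontal distance between cup and bore below 0.01 m and angle between cup's own z axis and vertical above 0.1 rad).
It fails at once if the drift strikes or presses the cup with more than 25 N (contact force between drift and cup above 25 N).
It fails at once if the drift presses on the middle of the bearing (within 11 mm of its axis) instead of the flange (horizontal distance between drift and cup below 0.011 m and contact force between drift and cup above 3 N).
It fails at once if the cup is driven in by the fingers or the arm (touched by them with the flange less than 3.5 mm above the housing) (z of cup in the frame of bore below 0.0035 m and horizontal distance between cup and bore below 0.01 m and contact force between any of the fingers, the arm and cup above 1 N).
It fails at once if the plain ring, the jar or the tweezers are moved by more than 20 mm (distance of any of spacer, vial, tweezers from where it was at the start of the episode above 0.02 m).
It also fails if it takes over 72 s, if anything falls off the work surface, if the arm or the gripper's body presses on something with over 40 N, if the wrist force passes 120 N, or if a joint passes its speed limit or range.

## Working session

There is one attempt and no reset: what is moved stays moved. The work goes in short steps, each a Python script; the robot and the scene stay as the last script left them, time stands still between calls to the robot, and variables do not carry over. Pictures are saved under pics/ and viewed, and the job is handed in when it is done.

```bash
mkdir -p pics; ls
python3 - <<'E'
from cell import bot, eyes
import cv2,numpy as np
for n in("top","side"):
    cv2.imwrite(f"pics/{n}0.png",cv2.resize(eyes.snapshot(n),(800,600),interpolation=cv2.INTER_CUBIC))
    c=eyes.get_calibration(n);print(n,c)
print(bot.get_state())
E
```

```text
pics
top {'camera_matrix': array([[413.41212926,   0.        , 279.25494961],
       [  0.        , 413.41212926, 214.57022041],
       [  0.        ,   0.        ,   1.        ]]), 'xyz': array([ 0.55819919, -0.0303974 ,  0.94818324]), 'orientation': array([-2.17300906,  2.22629168, -0.07472819])}
side {'camera_matrix': array([[387.13348958,   0.        , 280.87970056],
       [  0.        , 387.13348958, 209.757061  ],
       [  0.        ,   0.        ,   1.        ]]), 'xyz': array([0.44802225, 0.72214296, 0.51303607]), 'orientation': array([-0.27055272,  2.62562209, -1.50629136])}
{'time': 0.1, 'q': array([ 1.10400625e+00,  3.42670007e-01,  1.52494614e+00,  8.00043594e-06,
        1.27541067e+00, -1.46011509e-01]), 'joint_vel': array([-0.0005168 , -0.00030393, -0.00349153, -0.00020277, -0.00125211,
        0.00120216]), 'joint_torque': array([ 1.96925175e-03, -4.34443581e+01, -2.46491325e+01, -1.15890412e-04,
        4.63934761e-03, -1.41556509e-05]), 'ee_pos': array([0.16534874, 0.49789046, 0.23067806]), 'orientation': array([-1.3447201 , -0.96876149,  0.97087696]), 'force': array([-0.5948768 , -1.19216187,  0.19201444]), 'moment': array([-0.01030171, -0.03536174, -0.01071475]), 'finger_gap': 0.08537349860469227}
```

View pics/top0.png

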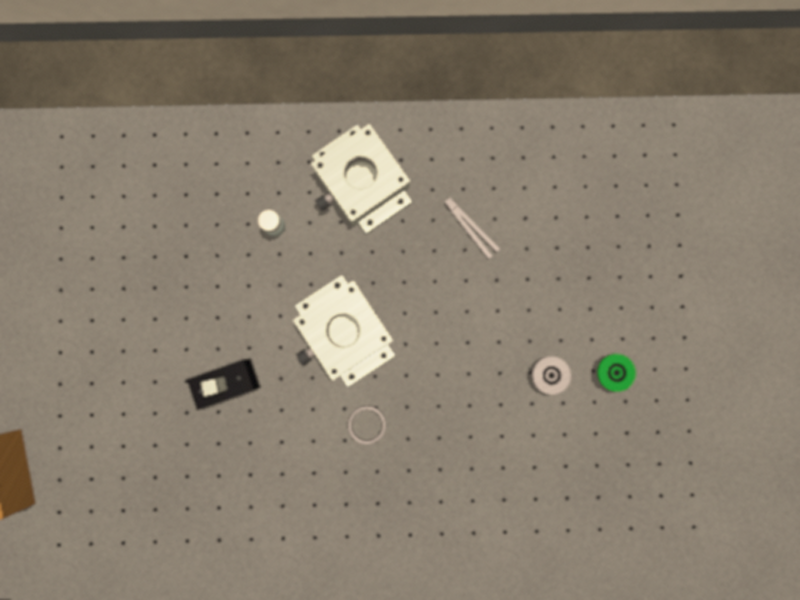

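View pics/side0.png

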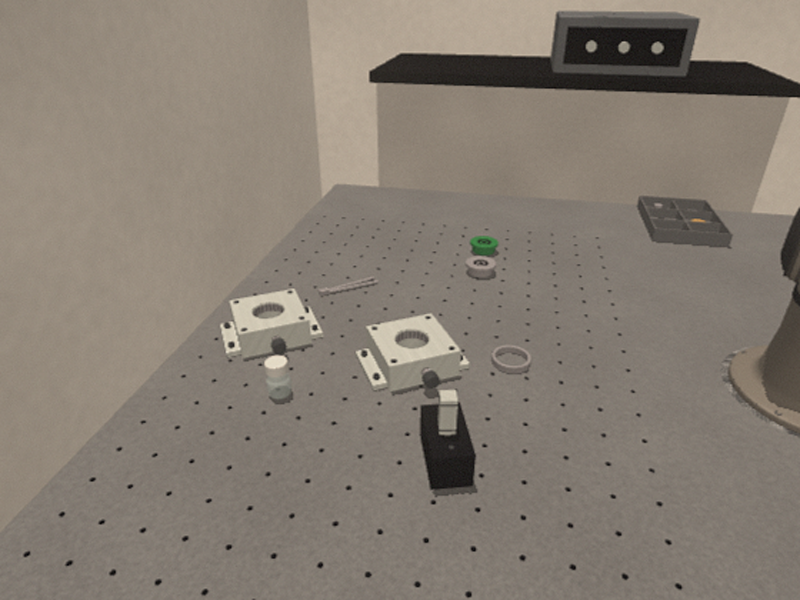

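Run:
```python
from cell import bot, eyes
from scipy.spatial.transform import Rotation as R
print(R.from_rotvec(bot.get_state()['orientation']).as_matrix().round(3))
for n in("top","side"):print(R.from_rotvec(eyes.get_calibration(n)['orientation']).as_matrix().round(3))
```

```text
[[ 0.315 -0.001 -0.949]
 [ 0.949 -0.001  0.315]
 [-0.001 -1.     0.   ]]
[[-0.025 -0.998  0.055]
 [-1.     0.024 -0.014]
 [ 0.012 -0.055 -0.998]]
[[-0.979 -0.103  0.176]
 [-0.204  0.494 -0.845]
 [-0.    -0.863 -0.505]]
```

```bash
cat > h.py <<'E'
import cv2,numpy as np
from cell import bot, eyes
from scipy.spatial.transform import Rotation as R
def cal(n):
    c=eyes.get_calibration(n);return np.array(c['camera_matrix']),np.array(c['xyz']),R.from_rotvec(c['orientation']).as_matrix()
def px2w(n,uv,z):
    K,t,Rm=cal(n);uv=np.atleast_2d(np.asarray(uv,float))
    d=(Rm@np.linalg.inv(K)@np.c_[uv,np.ones(len(uv))].T).T
    s=(z-t[2])/d[:,2];return t+d*s[:,None]
def w2px(n,P):
    K,t,Rm=cal(n);P=np.atleast_2d(P);p=(K@Rm.T@(P-t).T).T;return p[:,:2]/p[:,2:]
def crop(n,img,c,hw,name,f=8):
    x,y=int(c[0]),int(c[1]);a=img[max(0,y-hw):y+hw,max(0,x-hw):x+hw]
    cv2.imwrite("pics/"+name,cv2.resize(a,None,fx=f,fy=f,interpolation=cv2.INTER_CUBIC))
def ori(yaw):
    # jaw direction x = (cos yaw, sin yaw,0), tool y = down
    x=np.array([np.cos(yaw),np.sin(yaw),0]);y=np.array([0,0,-1.]);return R.from_matrix(np.c_[x,y,np.cross(x,y)]).as_rotvec()
E
python3 - <<'E'
from h import *
T=eyes.snapshot("top");S=eyes.snapshot("side");cv2.imwrite("top0raw.png",T);cv2.imwrite("side0raw.png",S)
f=.7
def tile(img,cs,hw=36,F=8):
    o=[cv2.resize(img[int(y)-hw:int(y)+hw,int(x)-hw:int(x)+hw],None,fx=F,fy=F,interpolation=cv2.INTER_CUBIC) for x,y in cs]
    return np.hstack(o)
m=tile(T,[(344*f,330*f),(156,268)],36,5);cv2.imwrite("pics/c1.png",m)
m=tile(T,[(551*f,375*f),(360*f,175*f)],36,5);cv2.imwrite("pics/c2.png",m)
m=tile(S,[(412*f,345*f),(447*f,430*f)],40,5);cv2.imwrite("pics/c3.png",m)
for nm,uv,z in [("near",(344*f,330*f),.045),("far",(360*f,175*f),.045),("cup",(551*f,375*f),.022),("green",(616*f,372*f),.022),("drift",(209*f,387*f),.1),("spacer",(367*f,425*f),.012),("vial",(268*f,220*f),.055),("twz",(472*f,228*f),.005)]: print(nm,px2w("top",uv,z).round(4))
E
```

```text
near [[0.5739 0.042  0.045 ]]
far [[0.8132 0.0126 0.045 ]]
cup [[ 0.496  -0.2784  0.022 ]]
green [[ 0.4981 -0.3808  0.022 ]]
drift [[0.4966 0.2309 0.1   ]]
spacer [[0.4246 0.0115 0.012 ]]
vial [[0.7439 0.1535 0.055 ]]
twz [[ 0.734  -0.1643  0.005 ]]
```

```bash
python3 -c "
from h import *
for nm,uv,z in [('near',(412,338),.045),('cup',(481,262),.022),('drift',(448,392),.1)]: print(nm,px2w('side',np.array(uv)*.7,z).round(4))"
```

```text
near [[0.5726 0.0467 0.045 ]]
cup [[ 0.4946 -0.2777  0.022 ]]
drift [[0.4967 0.2258 0.1   ]]
```

View pics/c1.png

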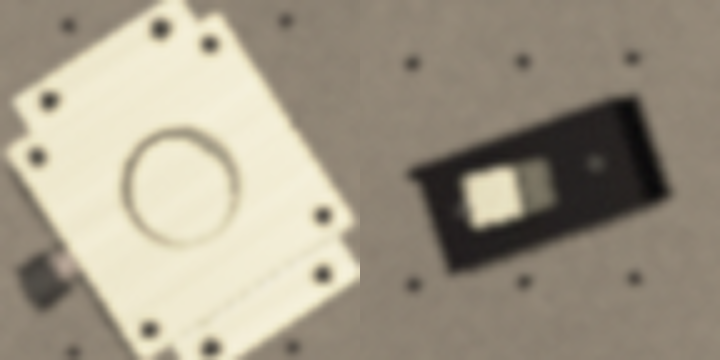

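View pics/c2.png

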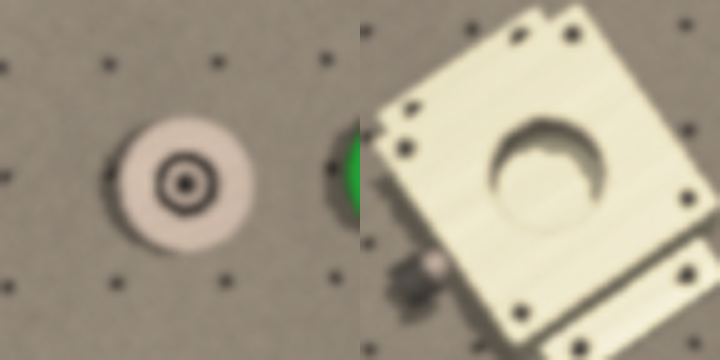

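View pics/c3.png

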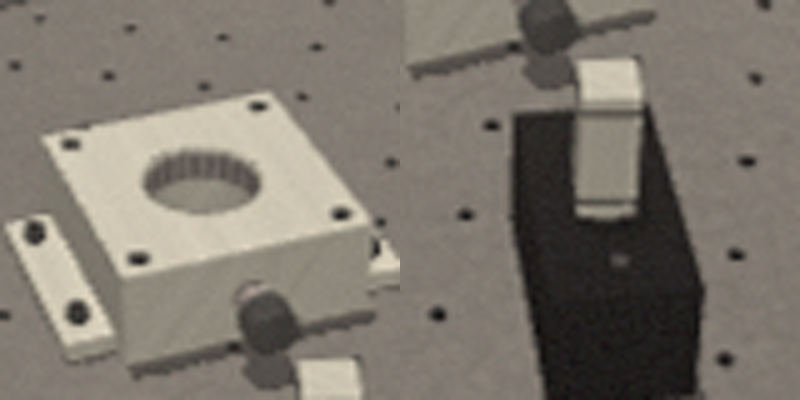

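```bash
cat >> h.py <<'E'
def darkspot(img,p,r=3,sgn=-1):
    g=cv2.cvtColor(img,cv2.COLOR_BGR2GRAY).astype(float);x,y=np.asarray(p,float)
    for _ in range(5):
        xi,yi=int(round(x)),int(round(y));w=g[yi-r:yi+r+1,xi-r:xi+r+1];b=np.median(w[[0,-1]].ravel().tolist()+w[:,[0,-1]].ravel().tolist())
        d=np.clip(sgn*(w-b)-8,0,None);Y,X=np.mgrid[yi-r:yi+r+1,xi-r:xi+r+1];x,y=(d*X).sum()/d.sum(),(d*Y).sum()/d.sum()
    return x,y
E
python3 - <<'E'
from h import *
T=cv2.imread("top0raw.png");S=cv2.imread("side0raw.png")
def hol(n,img,cr,o,z):
    p=[darkspot(img,((a+.5)/5-.5+o[0],(b+.5)/5-.5+o[1])) for a,b in cr]
    P=px2w(n,p,z);print(n,P[:,:2].round(4).tolist(),"mean",P.mean(0).round(4),"sides",[round(float(np.linalg.norm(P[i]-P[i-1])),4) for i in range(4)],np.array(p).round(1).tolist())
    e=P[1]-P[0];print(np.degrees(np.arctan2(e[1],e[0])))
    return P
hol("top",T,[(37,157),(210,44),(322,215),(149,329)],(204,195),.045)
hol("side",S,[(71,145),(258,106),(341,214),(138,258)],(248,201),.045)
# cup
def blob(img,n,c,r,z,lo):
    g=cv2.cvtColor(img,cv2.COLOR_BGR2GRAY);g=cv2.resize(g,None,fx=4,fy=4,interpolation=cv2.INTER_CUBIC)
    m=np.zeros_like(g);cv2.circle(m,(int(c[0]*4),int(c[1]*4)),r*4,255,-1)
    m=((g>lo)&(m>0)).astype(np.uint8)
    cs,_=cv2.findContours(m,cv2.RETR_EXTERNAL,cv2.CHAIN_APPROX_NONE);k=max(cs,key=cv2.contourArea)
    return (k[:,0,:]+.5)/4-.5
k=blob(T,"top",(385.7,262.5),18,.022,165);W=px2w("top",k,.022)
(c,r)=cv2.minEnclosingCircle(W[:,:2].astype(np.float32));A=np.c_[2*W[:,:2],np.ones(len(W))];s=np.linalg.lstsq(A,(W[:,:2]**2).sum(1),rcond=None)[0];print("cup top fit",s[:2],np.sqrt(s[2]+s[:2]@s[:2]),c,r)
print("centre spot z=.022-.019",px2w("top",darkspot(T,(385.7,262.3),2),.020))
k=blob(T,"top",(146,271),9,.102,180);W=px2w("top",k,.102)
print("drift top",cv2.minAreaRect(W[:,:2].astype(np.float32)*1000))
E
```

```text
top [[0.5886, 0.1068], [0.6364, 0.0303], [0.56, -0.0174], [0.512, 0.0595]] mean [0.5742 0.0448 0.045 ] sides [0.09, 0.0902, 0.09, 0.0906] [[210.9, 225.0], [245.6, 202.3], [268.2, 236.7], [233.3, 259.7]]
-58.006410265859905
side [[0.6368, 0.0255], [0.562, -0.0264], [0.5114, 0.0588], [0.5879, 0.1073]] mean [0.5745 0.0413 0.045 ] sides [0.0954, 0.091, 0.0991, 0.0906] [[261.8, 228.0], [298.9, 219.5], [316.1, 243.2], [275.3, 252.3]]
-145.28184592721078
cup top fit [ 0.49635109 -0.27940504] 0.028678331570538663 (0.49628716707229614, -0.2793917655944824) 0.02925271727144718
centre spot z=.022-.019 [[ 0.49618375 -0.27887194  0.02      ]]
drift top ((496.97406005859375, 230.4619903564453), (18.655231475830078, 18.72516632080078), 12.591547012329102)
```

Run:
```python
from h import *
for p,y in [((.4963,-.279,.008),0),((.574,.0445,.07),0),((.497,.23,.06),.22),((.497,.23,.06),.22-np.pi/2)]:
    print(p,y,bot.ik(p,ori(y)))
bot.move_ptp((.4963,-.279,.10),ori(0)); print(bot.get_state()['time'])
bot.movel((.4963,-.279,.03),.1)
S=eyes.snapshot("side");T=eyes.snapshot("top")
crop("side",S,w2px("side",(.496,-.279,.05))[0],40,"p1s.png",7);crop("top",T,w2px("top",(.496,-.279,.05))[0],40,"p1t.png",7)
s=bot.get_state();print(s['time'],s['ee_pos'],s['force'],s['q'])
```

```text
(0.4963, -0.279, 0.008) 0 [-0.64672624  0.6832534   1.64241817  0.          0.81592109 -0.64672624]
(0.574, 0.0445, 0.07) 0 [-0.05572408  0.60260562  1.58123391  0.          0.95775312 -0.05572408]
(0.497, 0.23, 0.06) 0.22 [ 2.93463678e-01  5.75564092e-01  1.67221665e+00 -4.44089210e-16
  8.93811911e-01  7.34636781e-02]
(0.497, 0.23, 0.06) -1.3507963267948966 [ 2.93463678e-01  5.75564092e-01  1.67221665e+00 -4.44089210e-16
  8.93811911e-01  1.64426000e+00]
3.2
4.15 [ 0.49679001 -0.27935377  0.03081892] [ 0.36039622 -0.24621778  0.4931884 ] [-6.46699495e-01  6.48819202e-01  1.62895626e+00 -9.11774356e-06
  8.62168768e-01 -6.46723788e-01]
```

```bash
cd pics; python3 -c "
import cv2,numpy as np
a=cv2.imread('p1s.png');b=cv2.imread('p1t.png');cv2.imwrite('p1.png',cv2.resize(np.hstack([a,b]),None,fx=.7,fy=.7))"
```

```text
(no output)
```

View pics/p1.png

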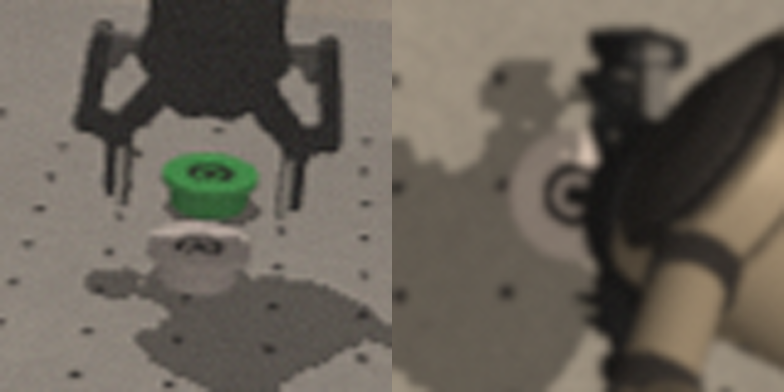

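Run:
```python
from h import *
print(bot.movel((.4963,-.279,.008),.08,max_force=15))
s=bot.get_state();print(s['ee_pos'],s['force'])
bot.move_gripper(.05)
s=bot.get_state();print(s['time'],s['ee_pos'],s['force'],s['finger_gap'])
bot.movel((.4963,-.279,.10),.12)
s=bot.get_state();print(s['time'],s['force'],s['finger_gap'])
S=eyes.snapshot("side");crop("side",S,w2px("side",(.496,-.279,.11))[0],40,"p2s.png",7)
```

```text
False
[ 0.49604269 -0.27880206  0.00752512] [0.0697393  0.60006365 0.1871742 ]
4.9667 [ 0.49645519 -0.27919372  0.00909876] [-1.5470316   0.08665037  5.76990069] 0.056920575995898066
5.8833 [-0.12534765  0.03771086 -3.18944966] 0.0570883542935438
```

View pics/p2s.png

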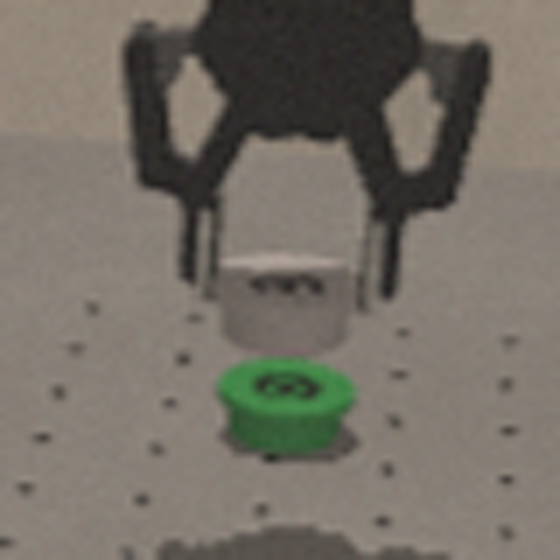

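Run:
```python
from h import *
c=w2px("side",(.496,-.279,.11))[0];o=np.floor(c)-40
print(bot.get_state()['ee_pos'])
for x in (.466,.526,.520,.472):
  for z in (.095,.1,.105,.107,.11,.113): print(x,z,((w2px("side",(x,-.279,z))[0]-o+.5)*7-.5).round(0))
```

```text
[ 0.49572053 -0.2785587   0.09895104]
0.466 0.095 [361. 326.]
0.466 0.1 [362. 315.]
0.466 0.105 [363. 303.]
0.466 0.107 [364. 298.]
0.466 0.11 [364. 291.]
0.466 0.113 [365. 283.]
0.526 0.095 [208. 314.]
0.526 0.1 [208. 303.]
0.526 0.105 [209. 291.]
0.526 0.107 [209. 286.]
0.526 0.11 [210. 279.]
0.526 0.113 [210. 272.]
0.52 0.095 [223. 316.]
0.52 0.1 [224. 304.]
0.52 0.105 [224. 292.]
0.52 0.107 [225. 287.]
0.52 0.11 [225. 280.]
0.52 0.113 [226. 273.]
0.472 0.095 [346. 325.]
0.472 0.1 [347. 313.]
0.472 0.105 [348. 301.]
0.472 0.107 [348. 297.]
0.472 0.11 [349. 289.]
0.472 0.113 [349. 282.]
```

```bash
python3 - <<'E'
from h import *
bot.movel((.5742,.0445,.10),.2)
bot.movel((.5742,.0445,.072),.1)
S=eyes.snapshot("side");T=eyes.snapshot("top");cv2.imwrite("S3.png",S);cv2.imwrite("T3.png",T)
c=w2px("side",(.574,.045,.065))[0];print(c)
crop("side",S,c,45,"p3s.png",6);crop("top",T,w2px("top",(.574,.045,.07))[0],45,"p3t.png",6)
s=bot.get_state();print(s['time'],s['ee_pos'],s['force'],s['finger_gap'])
E
cd pics;python3 -c "
import cv2,numpy as np
a=cv2.imread('p3s.png');b=cv2.imread('p3t.png');cv2.imwrite('p3.png',cv2.resize(np.hstack([a,b]),(800,400)))"
```

```text
[287.99699858 228.26292016]
8.2833 [0.57464019 0.04430301 0.07254797] [ 0.05449806 -0.07381773 -2.8050976 ] 0.05668134959459562
```

View pics/p3.png

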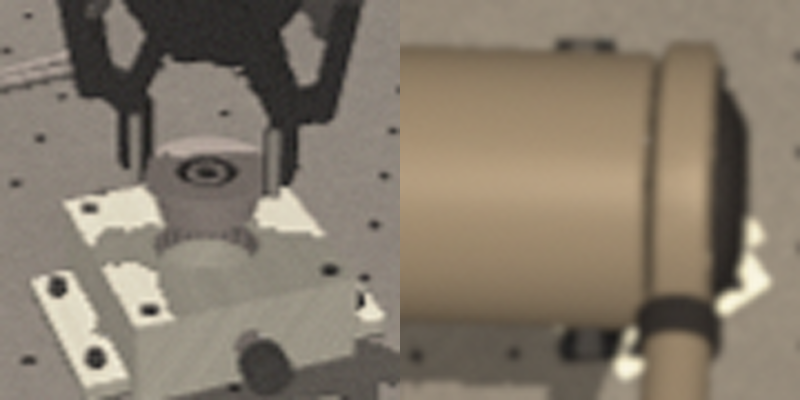

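View pics/p3s.png

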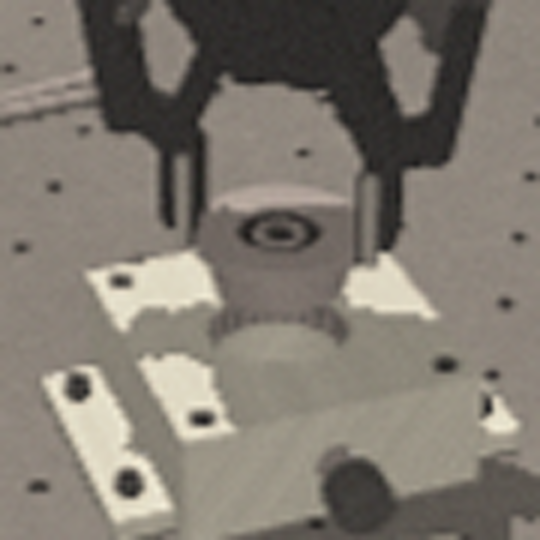

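Run:
```python
from h import *
c=w2px("side",(.574,.045,.065))[0];o=np.floor(c)-45
q=lambda P:((w2px("side",P)[0]-o+.5)*6-.5).round(0)
for z in (.08,.083,.086):print(z,q((.5746,.0443,z)))
print("bore",q((.574,.0445,.045)),[q((.574+.0255*np.cos(a),.0445+.0255*np.sin(a),.045)) for a in np.arange(4)*np.pi/2])
S=cv2.imread("S3.png")
for p in [(120,281),(200,417),(446,364)]:
    d=darkspot(S,(np.array(p)+.5)/6-.5+o,2);print(px2w("side",d,.045))
```

```text
0.08 [278. 237.]
0.083 [278. 230.]
0.086 [278. 222.]
bore [278. 320.] [array([209., 312.]), array([264., 361.]), array([349., 328.]), array([291., 282.])]
[[0.63589109 0.03058704 0.045     ]]
[[0.58821492 0.1070369  0.045     ]]
[[0.51202389 0.0594532  0.045     ]]
```

Run:
```python
from h import *
print(bot.movel((.574,.0448,.0465),.04,max_force=5))
s=bot.get_state();print(s['time'],s['ee_pos'],s['force'],s['moment'],s['finger_gap'])
S=eyes.snapshot("side");cv2.imwrite("S4.png",S)
c=w2px("side",(.574,.045,.065))[0]
crop("side",S,c,45,"p4s.png",6)
```

```text
False
9.075 [0.57415767 0.04478973 0.04659048] [-0.04783541  0.3996608  -2.76786185] [ 0.04437151 -0.0424202   0.01346977] 0.05680931228271243
```

View pics/p4s.png

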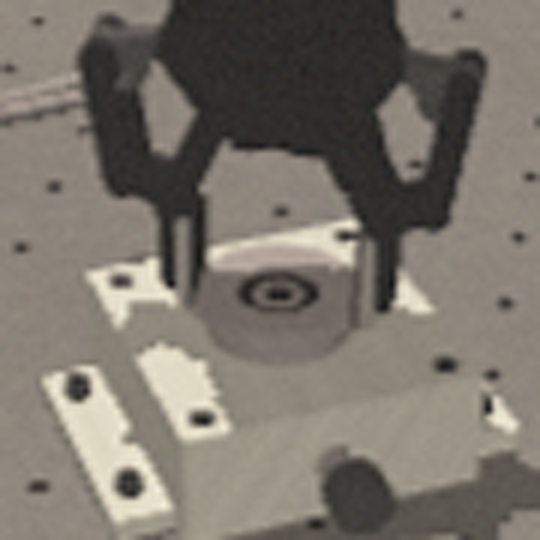

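```bash
python3 - <<'E'
from h import *
print(bot.movel((.574,.0448,.0452),.03,max_force=4))
s=bot.get_state();print(s['ee_pos'],s['force'])
bot.move_gripper(.072)
s=bot.get_state();print(s['time'],s['ee_pos'],s['force'],s['finger_gap'])
bot.dwell(.35)
bot.movel((.574,.0448,.13),.15)
bot.movel((.497,.2305,.16),.25,rotation=ori(.22))
S=eyes.snapshot("side");cv2.imwrite("S5.png",S);T=eyes.snapshot("top");cv2.imwrite("T5.png",T)
c=w2px("side",(.574,.045,.05))[0]
crop("side",S,c,40,"p5s.png",7)
crop("top",T,w2px("top",(.574,.045,.05))[0],40,"p5t.png",7)
s=bot.get_state();print(s['time'],s['ee_pos'],s['force'],s['finger_gap'])
E
cd pics;python3 -c "
import cv2,numpy as np
a=cv2.imread('p5s.png');b=cv2.imread('p5t.png');cv2.imwrite('p5.png',cv2.resize(np.hstack([a,b]),(800,400)))"
```

```text
False
[0.57400929 0.04478831 0.04525265] [ 0.14998805 -0.47462274 -3.99946577]
9.675 [0.57434148 0.04477103 0.04560288] [-1.00821758 -1.55050492 -0.13836915] 0.07188800496327676
11.8083 [0.49740628 0.22927729 0.15956641] [ 0.04677718  0.35292026 -0.55644113] 0.07183372525546386
```

View pics/p5.png

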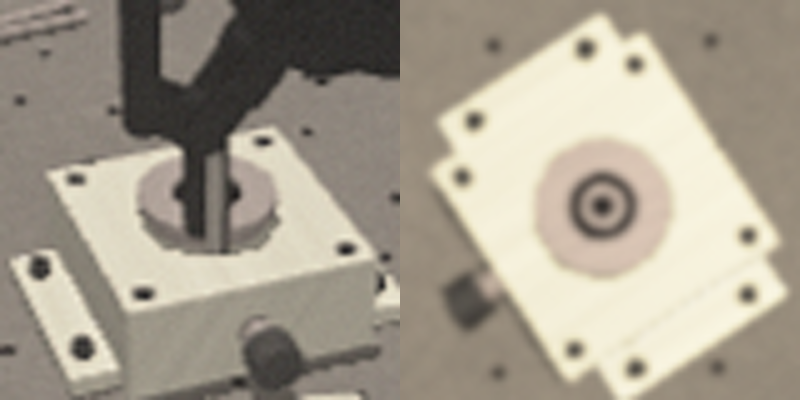

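Run:
```python
from h import *
print(bot.movel((.497,.2303,.060),.15,max_force=10))
S=eyes.snapshot("side");cv2.imwrite("S6.png",S)
c=w2px("side",(.497,.23,.08))[0]
crop("side",S,c,45,"p6s.png",6)
s=bot.get_state();print(s['time'],s['ee_pos'],s['force'],s['finger_gap'])
```

```text
False
12.675 [0.49782547 0.23039348 0.06100792] [ 0.44879277 -0.16670131 -0.19671058] 0.07175948216085885
```

View pics/p6s.png

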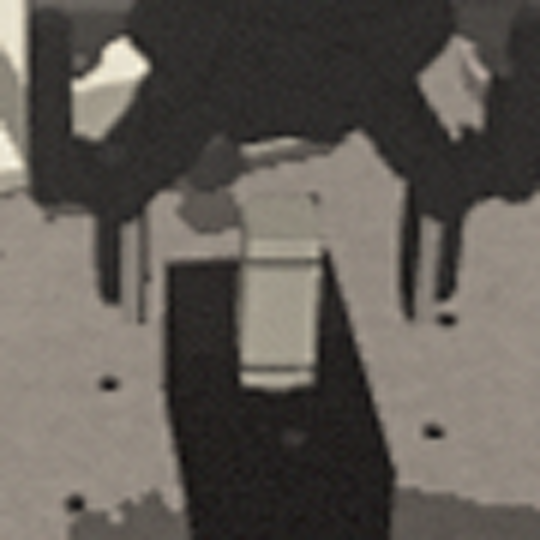

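Run:
```python
from h import *
bot.move_gripper(.014)
s=bot.get_state();print(s['time'],s['ee_pos'],s['force'],s['moment'],s['finger_gap'])
bot.movel((.497,.2303,.155),.15)
s=bot.get_state();print(s['time'],s['ee_pos'],s['force'],s['moment'],s['finger_gap'])
S=eyes.snapshot("side");cv2.imwrite("S7.png",S)
c=w2px("side",(.497,.23,.13))[0];print(np.floor(c)-45)
crop("side",S,c,45,"p7s.png",6)
```

```text
13.1917 [0.49725    0.23042179 0.06045711] [-0.51866777 -0.02405126  4.26113408] [-0.05144847  0.16639178 -0.03229097] 0.019113661194676813
13.975 [0.49635577 0.23007186 0.15401306] [-0.16152037 -0.1799407  -1.03461402] [ 0.01775674 -0.05218    -0.00561243] 0.019602574019511654
[268. 216.]
```

View pics/p7s.png

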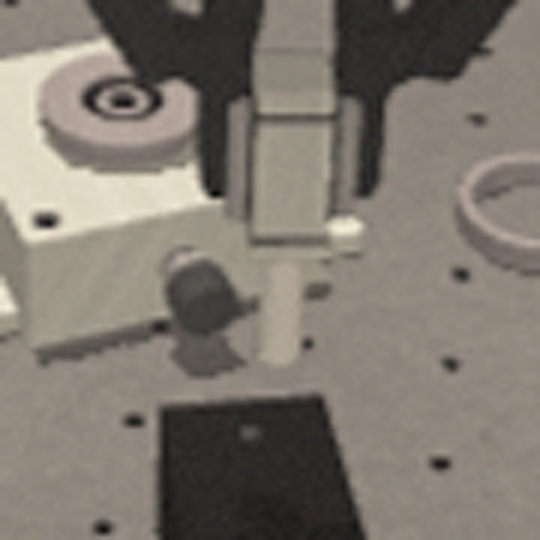

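Run:
```python
from h import *
o=np.array([268,216.])
q=lambda P:((w2px("side",P)[0]-o+.5)*6-.5).round(0)
for z in (.197,.145,.14,.11,.105,.1):print(z,q((.4964,.2301,z)))
T=eyes.snapshot("top")
T5=cv2.imread("T5.png")
c=darkspot(T5,w2px("top",(.574,.045,.052))[0],2);print(px2w("top",c,.053))
g=cv2.cvtColor(T5,cv2.COLOR_BGR2HSV)
s=cv2.resize(T5,None,fx=4,fy=4,interpolation=cv2.INTER_CUBIC).astype(int)
h=[darkspot(T5,p,3) for p in [(210.9,225.0),(245.6,202.3),(268.2,236.7),(233.3,259.7)]];P=px2w("top",h,.045);print(P.mean(0))
```

```text
0.197 [291.  63.]
0.145 [282. 230.]
0.14 [282. 245.]
0.11 [277. 334.]
0.105 [276. 349.]
0.1 [275. 363.]
[[0.57448532 0.04532391 0.053     ]]
[0.57425349 0.04482429 0.045     ]
```

```bash
cat >> h.py <<'E'
C=np.array([.5744,.0451])
def pt(a,r=.022): return C+r*np.array([np.cos(np.radians(a)),np.sin(np.radians(a))])
def go(a,z,r=.022,v=.1,**k): return bot.movel((*pt(a,r),z),v,**k)
E
python3 - <<'E'
from h import *
go(32,.155,.043,.25); go(32,.115,.043,.12)
hit=go(32,.085,.043,.015,max_force=3)
s=bot.get_state();print("ref",hit,s['time'],s['ee_pos'],s['force'])
go(32,.125,.043,.12)
for a in (-58,122):
    go(a,.118,v=.15); f0=bot.get_state()['force'][2]
    hit=go(a,.095,v=.012,max_force=3)
    s=bot.get_state();print(a,hit,s['time'],s['ee_pos'],s['force'],f0)
    go(a,.118,v=.1)
E
```

```text
ref True 16.7083 [0.6108604  0.06789946 0.09670566] [-0.82749295  0.68779261  3.75352683]
-58 True 18.5333 [0.5861958  0.02630828 0.10853088] [ 0.61605231 -0.83229546  2.84017007] -0.8871958133703068
122 True 20.2 [0.562559   0.06400598 0.10802594] [0.50589296 0.89461329 2.74994021] -0.5105940671843626
```

```bash
cat >> h.py <<'E'
Z0=.1027
def tap(a,h,fm=15,v=.012,zs=.006,r=.022):
    # tap side a to height h (m, flange above face)
    z=Z0+h
    go(a,z+zs,r,.1)
    hit=go(a,z,r,v,max_force=fm)
    s=bot.get_state();print(a,"h->%.1f"%(h*1e3),hit,"t%.2f"%s['time'],"got %.2f"%((s['ee_pos'][2]-Z0)*1e3),s['force'].round(1),s['finger_gap'].__round__(4))
    go(a,z+zs+.003,r,.1)
    return hit
E
python3 - <<'E'
from h import *
tap(-58,.0045)
tap(122,.0042)
E
```

```text
-58 h->4.5 False t21.70 got 5.16 [-0.5  0.   5.5] 0.0196
122 h->4.2 False t23.19 got 4.77 [-2.  -0.3  5.1] 0.0197
```

Run:
```python
from h import *
tap(-58,.003)
tap(122,.003)
go(122,.118);
```

```text
-58 h->3.0 False t24.68 got 4.28 [-1.  -1.1  6.9] 0.0196
122 h->3.0 False t26.18 got 3.93 [-1.7  2.   7.9] 0.0194
```

Run:
```python
from h import *
for a in (32,-148,-58):
    go(a,Z0+.0085,v=.12)
    hit=go(a,Z0-.002,v=.012,max_force=2.5)
    s=bot.get_state();print(a,hit,s['time'],(s['ee_pos'][2]-Z0)*1e3,s['force'])
    go(a,Z0+.0085,v=.1)
S=eyes.snapshot("side");cv2.imwrite("S8.png",S)
crop("side",S,w2px("side",(.574,.045,.07))[0],45,"p8s.png",6)
```

```text
32 True 27.6083 3.8082920148795605 [ 0.88586222 -0.33063938  3.79944096]
-148 True 28.8417 4.554136824930499 [-0.27358661 -0.2202094   3.81915073]
-58 True 30.0 4.1236399103356245 [-0.99783775  0.02129655  3.63262638]
```

View pics/p8s.png

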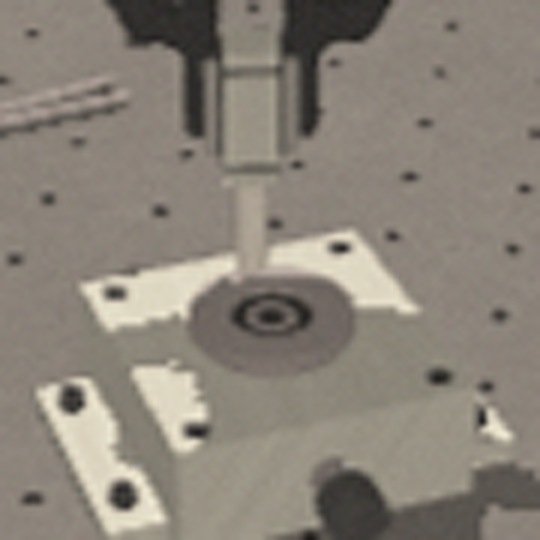

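Run:
```python
from h import *
import h as H
def tap2(a,cmd,fm=15,up=.0045,v=.015):
    z=Z0+cmd
    bot.movel((*pt(a),z+.0055),.15)
    hit=go(a,z,.022,v,max_force=fm)
    s=bot.get_state();print(a,"cmd %.1f"%(cmd*1e3),hit,"t%.2f"%s['time'],"got %.2f"%((s['ee_pos'][2]-Z0)*1e3),s['force'].round(1))
    go(a,z+.0065,.022,.1)
for a,c in ((-148,.0022),(32,.0020),(-58,.0018),(122,.0016)): tap2(a,c)
```

```text
-148 cmd 2.2 False t31.18 got 2.94 [-2.  -1.6  7. ]
32 cmd 2.0 False t32.38 got 2.98 [0.1 0.1 4.5]
-58 cmd 1.8 False t33.51 got 2.52 [-0.7 -0.6  5.1]
122 cmd 1.6 False t34.72 got 2.25 [-2.1  0.5  5.7]
```

```bash
cat >> h.py <<'E'
def tap2(a,cmd,fm=15,v=.015):
    z=Z0+cmd
    bot.movel((*pt(a),z+.0055),.15)
    hit=go(a,z,.022,v,max_force=fm)
    s=bot.get_state();print(a,"cmd %.1f"%(cmd*1e3),hit,"t%.2f"%s['time'],"got %.2f"%((s['ee_pos'][2]-Z0)*1e3),s['force'].round(1))
    go(a,z+.0065,.022,.1)
E
python3 - <<'E'
from h import *
for a,c in ((-148,.0008),(32,.0006),(-58,.0004),(122,.0002)): tap2(a,c)
S=eyes.snapshot("side");cv2.imwrite("S9.png",S)
crop("side",S,w2px("side",(.574,.045,.07))[0],45,"p9s.png",6)
E
```

```text
-148 cmd 0.8 False t35.84 got 1.53 [-2.5 -1.9  6.7]
32 cmd 0.6 False t37.05 got 1.60 [-0.8  0.1  4.6]
-58 cmd 0.4 False t38.17 got 1.14 [-0.1  0.1  4.9]
122 cmd 0.2 False t39.38 got 0.88 [-1.3  0.9  5.9]
```

View pics/p9s.png

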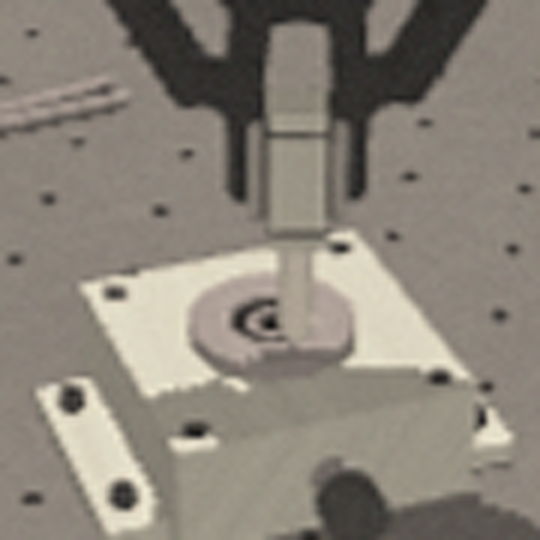

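Run:
```python
from h import *
for a,c in ((-148,-.0006),(32,-.0008),(-58,-.0010),(122,-.0012)): tap2(a,c)
S=eyes.snapshot("side");cv2.imwrite("S10.png",S)
crop("side",S,w2px("side",(.574,.045,.055))[0],30,"p10s.png",9)
```

```text
-148 cmd -0.6 False t40.56 got 0.13 [-2.4 -1.1  7.3]
32 cmd -0.8 False t41.77 got 0.21 [-0.1  0.2  5.3]
-58 cmd -1.0 False t42.89 got -0.01 [-1.8 -0.7  7.2]
122 cmd -1.2 False t44.10 got -0.14 [-1.2  0.7  9. ]
```

View pics/p10s.png

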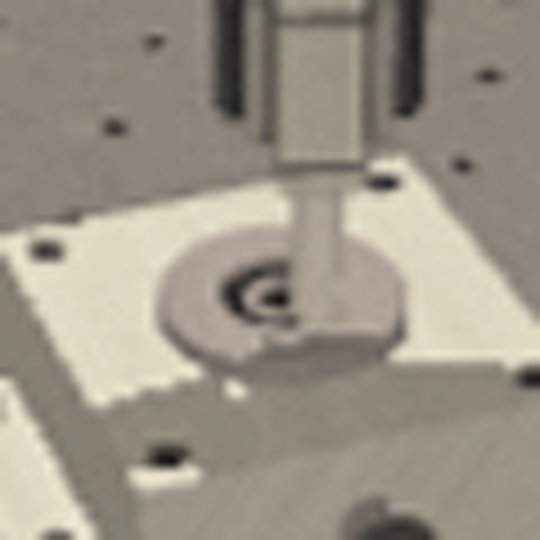

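Run:
```python
from h import *
for a in (-148,32,-58,122): tap2(a,-.0022,fm=14)
```

```text
-148 cmd -2.2 True t45.10 got -0.11 [-1.8  0.4  6.3]
32 cmd -2.2 True t46.14 got -0.08 [-1.3 -0.4  6.3]
-58 cmd -2.2 True t47.09 got -0.09 [-1.5 -0.2  6.2]
122 cmd -2.2 True t48.12 got -0.11 [-1.1  0.6  7.3]
```

```bash
python3 - <<'E'
from h import *
go(122,.14,v=.2)
bot.movel((.497,.2303,.155),.25)
bot.movel((.497,.2303,.115),.15)
s=bot.get_state();print(s['time'],s['ee_pos'],s['force'])
S=eyes.snapshot("side");cv2.imwrite("S11.png",S);T=eyes.snapshot("top");cv2.imwrite("T11.png",T)
crop("side",S,w2px("side",(.497,.23,.09))[0],45,"p11s.png",6)
crop("side",S,w2px("side",(.574,.045,.055))[0],30,"p11c.png",9)
E
cd pics;python3 -c "
import cv2,numpy as np
a=cv2.imread('p11s.png');b=cv2.imread('p11c.png');cv2.imwrite('p11.png',cv2.resize(np.hstack([a,b]),(800,400)))"
```

```text
49.975 [0.49733253 0.22928724 0.11478287] [0.88162181 0.71131517 0.05845253]
```

View pics/p11.png

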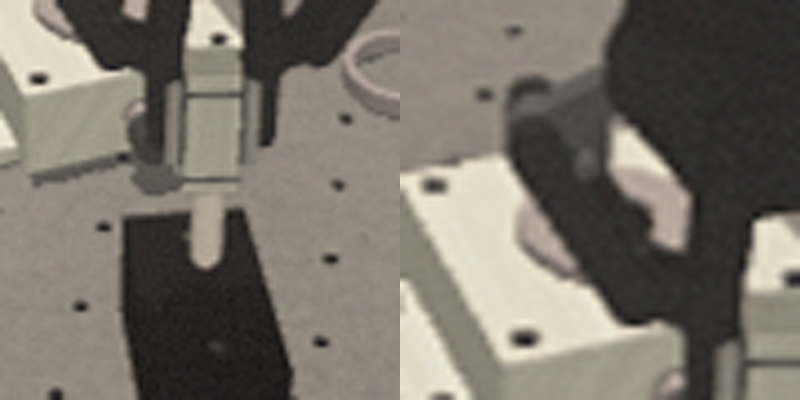

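Run:
```python
from h import *
bot.dwell(.1)
hit=bot.movel((.497,.2303,.0605),.07,max_force=6)
s=bot.get_state();print(hit,s['time'],s['ee_pos'],s['force'],s['moment'])
S=eyes.snapshot("side");crop("side",S,w2px("side",(.497,.23,.07))[0],45,"p12s.png",6)
```

```text
True 50.9167 [0.49613008 0.23003657 0.06057916] [-1.67952426 -0.76412599  4.50781656] [-0.04448659  0.00791718  0.02258861]
```

View pics/p12s.png

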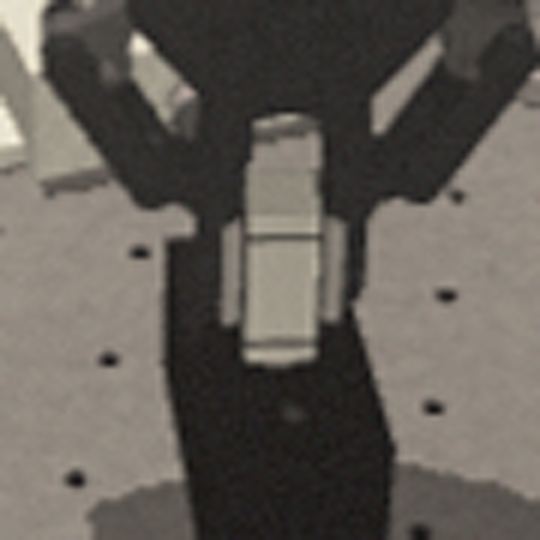

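Shoulder at the bottom, seated at z = 0.0606 (grip height was 0.0605). Release, retreat and check.

Run:
```python
from h import *
bot.move_gripper(.07)
bot.movel((.497,.2303,.18),.2)
bot.movel((.40,.36,.22),.25)
S=eyes.snapshot("side");T=eyes.snapshot("top");cv2.imwrite("S13.png",S);cv2.imwrite("T13.png",T)
s=bot.get_state();print(s['time'],s['force'])
h=[darkspot(T,p,3) for p in [(210.9,225.0),(245.6,202.3),(268.2,236.7),(233.3,259.7)]]
print("cup spot",px2w("top",darkspot(T,w2px("top",(.5744,.045,.048))[0],2),.048),"bore",px2w("top",h,.045).mean(0))
a=[cv2.resize(S[y-33:y+33,x-33:x+33],(400,400),interpolation=cv2.INTER_CUBIC) for x,y in [w2px("side",p)[0].astype(int) for p in((.574,.045,.05),(.497,.23,.07))]]
cv2.imwrite("pics/p13.png",np.hstack(a));cv2.imwrite("pics/t13.png",T)
```

```text
53.175 [-0.50533577  0.187246   -0.61082145]
cup spot [[0.57429117 0.04487855 0.048     ]] bore [0.57424101 0.04483603 0.045     ]
```

View pics/p13.png

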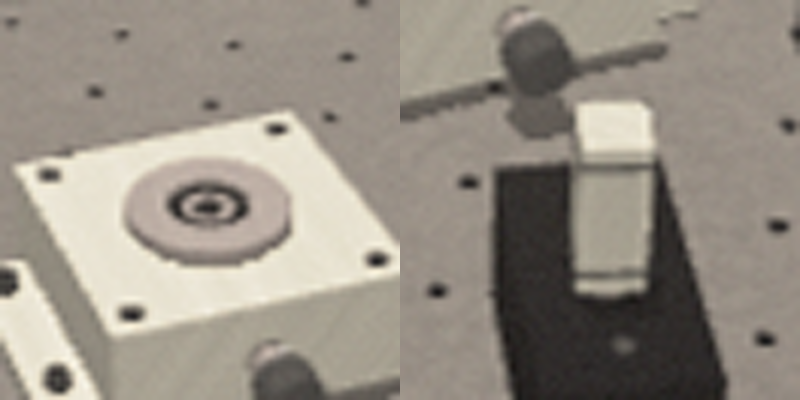

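View pics/t13.png

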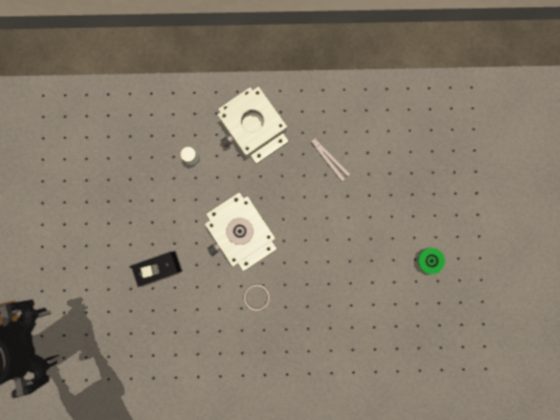

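```bash
python3 -c "
from cell import bot
bot.finish_job();print(bot.get_state()['time'])"
```

```text
the job is handed in; nothing more can be done
the job is handed in; nothing more can be done
```

The job is handed in, at about 53 s of the 72 s allowed. The interface reported no verdict.

**What I did:**
- I set the silver cup in the bore of the housing nearest the base and let go, with its flange about 5.5 mm above the face.
- I took the drift and tapped the flange 22 mm off its axis, working round four sides, about 1.4 mm per side per round.
- I put the drift back in its block and moved the arm clear.

**Last checks:**
- **Cup seated:** in the final round all four sides felt solid. The stop was set at 14 N, and they stopped within 0.03 mm of each other, 0.1 mm below the flush height from touching the housing face.
- **Cup centred:** the top view puts it within 0.1 mm of the bore's centre.
- **Drift:** it stopped at the height it was picked up from. In the last picture it stands upright on its shoulder, as at the start.
- **Bystanders:** the ring, jar and tweezers look unmoved in the last top view.

**What disagreed or was uncertain:**
- **Housing position:** the first side-view measurement was 3.5 mm off the top view, because two far screw holes were poorly located. A second one with the cup above the bore agreed to under 0.5 mm.
- **Tap force:** the wrist readings after each tap were about 5 to 9 N, below the stated 8 to 16 N driving force. The cup still went down steadily. I did not measure the peak force between drift and cup.
- **Flange width:** the gripper read about 57 mm while holding the 60 mm flange. I did not resolve this.

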